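# Open the empty stapler for refilling

### The job

One of the two staplers on the shop counter has run empty: the one with the little card box of staples beside it. Swing its arm up and back until it is fully open against its stop, and let go so that it stays open for refilling. Leave the other stapler shut, and do not push the box of staples away.

Things in the scene. Friction and masses are not known exactly. Their poses are not given: they have to be found in the camera images.
- refill_stapler_arm (a joint): Opening angle of the arm of the stapler to open, rad: 0 shut, grows as its front end goes up and back, 1.22 (70 degrees) at the stop. Stapler 155x36x50 mm, red arm, black base, screwed on a fixed dark steel plate 196x60x4 mm; staples box beside it. Hinge at the rear; friction 0.05 N m: the arm falls shut from low angles but stays where left near the stop.
- refill_stapler_nose (a point): Grasp point near the front of that arm, mid-width (32 mm), 41 mm above the counter when shut. The arm spans 13 mm above and below it and 24 mm in front; fingers may reach 20 mm below it on both sides. The frame turns with the arm: x along it to the hinge end, y parallel to the hinge, z up when shut. The hinge axis lies 115 mm along +x, 13 mm along -z.
- other_stapler_arm (a joint): opening angle of the arm of the other stapler, identical and screwed down on the same kind of plate, with a round tin beside it: rad, 0 shut; it must stay shut.
- staples_box: Little yellow card box of staples, 40x62x28 mm, loose on the counter on the right-hand side (-y of the nose point) of the stapler to open, its centre about 93 mm from that stapler's middle line. Origin at the centre of its underside.

How it is judged:
By the outcome, as a careful person would: the job done as asked, in the order asked, and still so for the second after the job is handed in, with the robot touching nothing.
It also fails if it takes over 32 s, if anything falls off the work surface, if the arm or the gripper's body presses on something with over 40 N, if the wrist force passes 120 N, or if a joint passes its speed limit or range.

### The arm

A 7-joint arm with a two-finger parallel gripper is mounted at the origin on a cart in front of the work surface, level with it; the furniture and walls round the work are solid. World frame = base frame: x ahead of the robot, y to its left, z up, the work surface at z = 0. Lengths are in m, angles in rad, forces in N, time in s.
With the tool pointing down it reaches from about 0.425 to 0.825 m from the base axis. Payload 3.6 kg.
Tool frame: the origin (TCP) lies where the fingers leave the gripper's body, on its centre line; the fingertips stand 73 mm ahead of it and the grasp point (between the pads) lies 54 mm ahead of it; z points along the fingers, y is the line along which they close (so a half turn about z gives the same grasp; the last joint's range is limited). The gripper opens to 85 mm and grips with 20 to 120 N. Pads are 22 mm wide; open, the fingers measure 114 mm over their backs; the gripper's body (76 mm by 85 mm) begins 54 mm behind the grasp point. The pads swing forward as they close: fully open they stand 13 mm farther back than shut.
Start: joints at [-1.294, 0.615, -0.013, 1.423, 0.008, 1.103, -0.04], TCP at [0.194, 0.62, 0.304] pointing down, gripper open.
Joint ranges: [-3.12, 3.12], [-0.3, 2.06], [-1.34, 1.32], [0.26, 2.42], [-1.36, 4.5], [0.01, 1.98], [-2.84, 2.84]. Speed limits (rad/s): [2.79, 2.79, 3.14, 3.14, 3.14, 3.14, 3.14].

### API

Orientations are given as a unit quaternion [x, y, z, w].
In Python, from station import arm, snapshot, camera_info, ticket gives the robot as it stands. Calls block until the motion is done:
- arm.movep(position, orientation): joint-space move of the TCP to a pose.
- arm.line_to(position, velocity=0.15, ori=None): straight line of the TCP; ori=None keeps the orientation; velocity is the mean speed in m/s.
- arm.move_j(angles): joint-space move.
- arm.move_gripper(opening, effort=None): opening from 0.0 (shut) to 1.0 (fully open); effort is the grip in N (None keeps the last); returns when the fingers have stopped.
- arm.pause(seconds).
- arm.ik(position, orientation): joint angles nearest the present ones, or None.
- snapshot(name): name is "scene" or "top" or "wrist"; returns the picture (384x512x3 uint8, blue, green, red); there is no depth.
- camera_info(name): a dict with "fx", "fy", "cx", "cy" (pixels), "dist_coeffs" ([k1, k2, p1, p2, k3] as OpenCV has them; the pictures are not rectified), "R" (3x3) and "t" (3): a world point X has camera coordinates R X + t; the wrist camera has in their place "T_tool_cam" (4x4, takes a point from camera to tool coordinates, whose origin is the TCP and whose axes are the flange's). Camera axes: x right, y down, z forward; pixel columns grow to the right and rows downward; lengths in m; the calibration is good to about 2 mm. A picture is of the moment at which its call begins: read the wrist's pose just before it. camera_info takes no time and is no camera call.
A pose or a line that the arm cannot do raises arm.MotionError and nothing moves.
- ticket.finish_job(): hands the job in; it is judged then, once.
Readings, each from a call of its own:
- arm.read_time(): time.
- arm.read_joint_positions(): joint angles.
- arm.read_dq(): joint speeds.
- arm.read_effort(): joint torques, N m.
- arm.read_tool_pos(): TCP position.
- arm.read_eef_rot(): TCP orientation.
- arm.read_ft_force(): force on the tool from outside, world axes, zero at the start.
- arm.read_wrist_torque(): the same for the moment, N m.
- arm.read_opening(): opening from 0.0 (shut) to 1.0 (fully open).
- arm.read_finger_force(): force on a finger pad.
Only numpy, scipy, OpenCV 4.12 (cv2) and the standard library are available. Lean on these libraries where they do the work, as an engineer would, in place of code of your own. Each camera call takes 0.05 s, during which the arm holds its last target. There are 200 camera calls.

## Working session

There is one attempt and no reset: what is moved stays moved. The work goes in short steps, each a Python script; the robot and the scene stay as the last script left them, time stands still between calls to the robot, and variables do not carry over. Pictures are saved under pics/ and viewed, at most 10 in all, crops included, and the job is handed in when it is done.

```bash
mkdir -p pics
python3 - <<'E'
from station import arm, snapshot, camera_info
import cv2
for n in("scene","top"):
    cv2.imwrite(f"pics/{n}0.png",snapshot(n)); c=camera_info(n); print({k:(v.tolist() if hasattr(v,'tolist') else v) for k,v in c.items()})
print(arm.read_eef_rot(),arm.read_time())
E
```

```text
{'fx': 416.9859181648662, 'fy': 416.9859181648662, 'cx': 258.68123454626783, 'cy': 197.7285598917725, 'dist_coeffs': [-0.10426346510633215, 0.0, 0.0, 0.0, 0.0], 'R': [[0.8212238060292347, -0.5705029951105788, -0.010853247473307386], [-0.4554170199899784, -0.643863807023043, -0.61484529428893], [0.34378306868475295, 0.5098683463166274, -0.788573060096553]], 't': [-0.6132616609087137, 0.0880274518065013, 0.8714781182883462]}
{'fx': 372.31860531670753, 'fy': 372.31860531670753, 'cx': 253.30756974610733, 'cy': 188.50720779009168, 'dist_coeffs': [0.0005183537845350655, 0.0, 0.0, 0.0, 0.0], 'R': [[0.02807180710416499, -0.9992381921810247, 0.027111048166829858], [-0.9829530620109311, -0.03252398215973838, -0.180957090128592], [0.1817009948493428, -0.021569095281690428, -0.983117247636053]], 't': [-0.30934345647101386, 0.5250239216736878, 0.8161931505715131]}
[ 1.51275732e-01  9.88490924e-01 -1.14995268e-03 -1.56347226e-04] 0.1
```

View pics/top0.png

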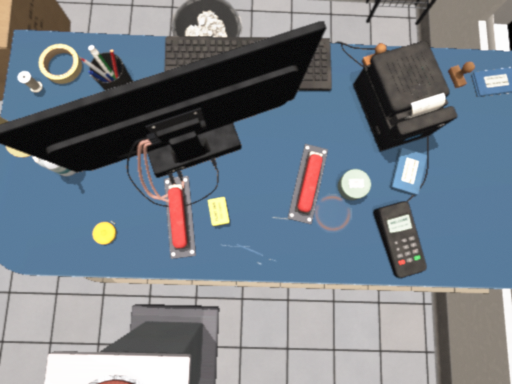

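View pics/scene0.png

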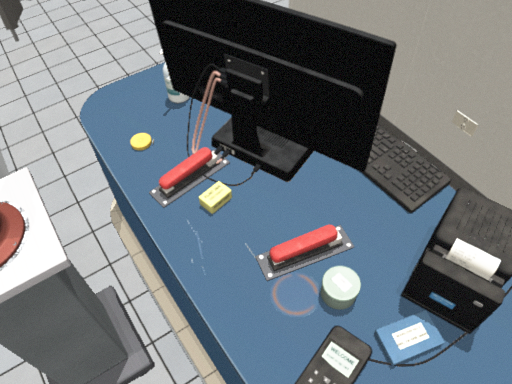

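Run:
```python
import cv2
t=cv2.imread("pics/top0.png");s=cv2.imread("pics/scene0.png")
cv2.imwrite("pics/tc.png",cv2.resize(t[100:265,130:250],None,fx=4.5,fy=3.6,interpolation=2) if 0 else cv2.resize(t[120:265,130:260],None,fx=4,fy=4,interpolation=cv2.INTER_CUBIC))
cv2.imwrite("pics/sc.png",cv2.resize(s[60:210,140:330],None,fx=4,fy=4,interpolation=cv2.INTER_CUBIC))
```

```text
(no output)
```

View pics/tc.png

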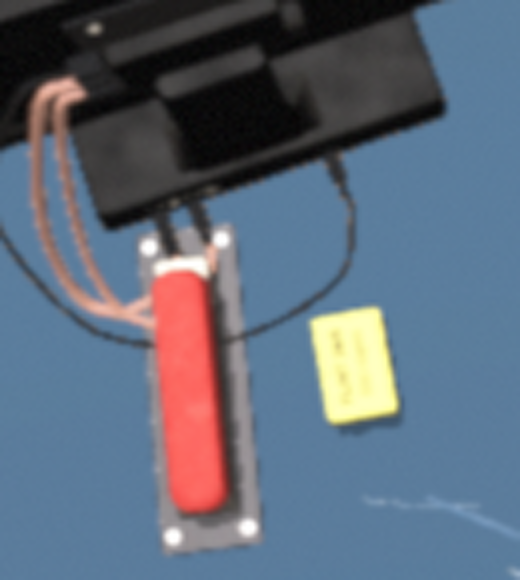

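View pics/sc.png

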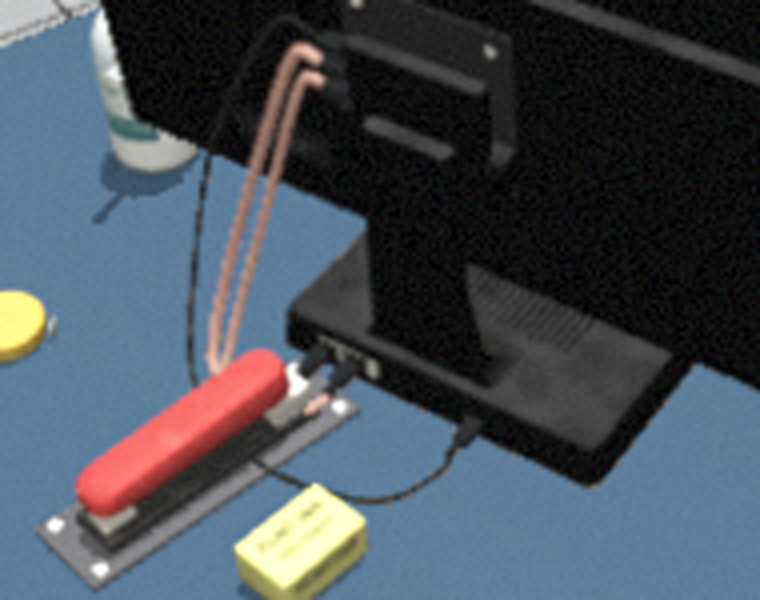

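The stapler to open is the left one: box at top px (219,212), plate screws at about (167,181), (185,180), (173,254) and (192,252), hinge at the far end. The monitor and its cables are behind it. Next I triangulate these points.

```bash
cat > h.py <<'E'
import numpy as np, cv2
from station import arm, snapshot, camera_info
def ray(n,p):
    c=camera_info(n);K=np.array([[c['fx'],0,c['cx']],[0,c['fy'],c['cy']],[0,0,1]])
    u=cv2.undistortPoints(np.array([[p]],float),K,np.array(c['dist_coeffs']))[0,0]
    R=np.array(c['R']);t=np.array(c['t']);d=R.T@np.r_[u,1];return -R.T@t,d/np.linalg.norm(d)
def atz(n,p,z):
    o,d=ray(n,p);return o+d*(z-o[2])/d[2]
def tri(pt,ps):
    A=[];b=[];
    rs=[ray("top",pt),ray("scene",ps)]
    M=sum(np.eye(3)-np.outer(d,d) for o,d in rs);v=sum((np.eye(3)-np.outer(d,d))@o for o,d in rs)
    x=np.linalg.solve(M,v);return x,max(np.linalg.norm(np.cross(x-o,d)) for o,d in rs)
T=lambda x,y:(130+(x-1.5)/4,120+(y-1.5)/4)
S=lambda x,y:(140+(x-1.5)/4,60+(y-1.5)/4)
E
python3 - <<'E'
from h import *
np.set_printoptions(precision=4,suppress=True)
for c in[(149,246),(222,240),(173,537),(248,527)]: print("screw top",atz("top",T(*c),.004))
for c in[(341,407),(57,525),(100,570)]: print("screw scene",atz("scene",S(*c),.004))
print("redfront top", atz("top",T(200,512),.045),"rear",atz("top",T(180,272),.05))
for c in[(172,420),(222,415)]:print("red sides",atz("top",T(*c),.052))
print("box",[atz("top",T(*c),.028) for c in[(311,318),(380,307),(398,412),(328,424)]])
for n,a,b in[("cable low",(128,318),(218,368)),("cable up",(75,88),(315,55)),("cable up2",(45,90),(300,45)),("base corner R",(443,108),(597,485)),("base corner L",(105,225),(288,325)),("stand/arm bottom",(160,85),(372,125))]: print(n,*tri(T(*a),S(*b)))
for n,a,b in[("mon topR",(325,28),(397,42)),("mon top L",(2,122),None)]:
    if b: print(n,*tri(a,b))
E
```

```text
screw top [ 0.5545 -0.0814  0.004 ]
screw top [ 0.5598 -0.1257  0.004 ]
screw top [ 0.3792 -0.1078  0.004 ]
screw top [ 0.3863 -0.1518  0.004 ]
screw scene [ 0.5596 -0.1279  0.004 ]
screw scene [ 0.3793 -0.1112  0.004 ]
screw scene [ 0.3849 -0.1545  0.004 ]
redfront top [ 0.3934 -0.1297  0.045 ] rear [ 0.5307 -0.1102  0.05  ]
red sides [ 0.4445 -0.1117  0.052 ]
red sides [ 0.4482 -0.1399  0.052 ]
box [array([ 0.5094, -0.1852,  0.028 ]), array([ 0.5174, -0.2259,  0.028 ]), array([ 0.4552, -0.2391,  0.028 ]), array([ 0.4469, -0.1983,  0.028 ])]
cable low [ 0.5066 -0.0769  0.0262] 0.0004377984984501879
cable up [ 0.5875 -0.087   0.2189] 0.00010777161834663824
cable up2 [ 0.5867 -0.0724  0.2172] 7.777015207887396e-05
base corner R [ 0.6522 -0.2586 -0.0055] 0.0002510751603840991
base corner L [ 0.5659 -0.0554  0.0107] 0.0005439142284232557
stand/arm bottom [ 0.5994 -0.1207  0.1896] 0.00034036043777468076
mon topR [ 0.7303 -0.3911  0.3916] 0.00438563697192274
```

```bash
cat >> h.py <<'E'
from scipy.spatial.transform import Rotation as Ro
a=np.array([.1743,.026,0]);a/=np.linalg.norm(a);Z=np.array([0,0,1.]);n=np.cross(Z,a)
nose0=np.array([.417,-.127,.041]);hinge=nose0+.115*a-.013*Z
def nose(th): # arm opening angle -> nose point
    e=th+np.arctan2(.013,.115);r=np.hypot(.115,.013);return hinge+r*(-np.cos(e)*a+np.sin(e)*Z)
def pose(p,t,s=1,D=.054):
    z=np.sin(t)*a-np.cos(t)*Z;y=s*n;x=np.cross(y,z)
    return p-D*z, Ro.from_matrix(np.c_[x,y,z]).as_quat()
E
python3 - <<'E'
from h import *
np.set_printoptions(precision=2,suppress=True)
for s in(1,-1):
  for t in(-10,0,15,30,45,60):
    r=[]
    for p in[nose0+[0,0,.1],nose(0),nose(.4),nose(.8),nose(1.26)]:
        q=arm.ik(*pose(p,np.radians(t),s)); r.append(q is not None)
    print(s,t,r,q)
for p in([.135,.43,.32],[.15,.48,.32]): print(arm.ik(p,arm.read_eef_rot()))
E
```

```text
1 -10 [True, True, True, True, True] [0.11 0.62 0.07 1.8  0.02 0.89 1.87]
1 0 [True, True, True, True, True] [ 0.16  0.56  0.03  1.92 -0.03  0.66  1.92]
1 15 [True, True, True, True, True] [ 0.36  0.5  -0.18  2.11 -0.01  0.29  1.94]
1 30 [False, False, False, True, True] [ 0.82  0.6  -0.75  2.28  2.07  0.23 -0.05]
1 45 [False, False, False, False, False] None
1 60 [False, False, False, False, False] None
-1 -10 [True, True, True, True, True] [-0.29  0.73  0.74  1.81 -0.47  0.97 -0.77]
-1 0 [True, True, True, True, True] [-0.22  0.63  0.62  1.93 -0.53  0.74 -0.72]
-1 15 [True, True, True, True, True] [ 0.4   0.51 -0.25  2.11  0.1   0.3  -1.31]
-1 30 [False, False, False, True, True] [ 0.7   0.55 -0.57  2.28  2.49  0.14  2.66]
-1 45 [False, False, False, False, False] None
-1 60 [False, False, False, False, False] None
[-1.3   0.29 -0.02  1.94  0.01  0.91 -0.06]
[-1.3   0.37 -0.02  1.82  0.01  0.96 -0.05]
```

Run:
```python
from h import *
np.set_printoptions(precision=3,suppress=True)
arm.line_to([.14,.445,.32],velocity=.25)
arm.move_gripper(.68,25)
arm.movep(*pose(nose0+.09*Z,np.radians(12),-1))
p=arm.read_tool_pos();q=arm.read_eef_rot()
im=snapshot("wrist");c=camera_info("wrist")
Tt=np.array(c['T_tool_cam']);R=Ro.from_quat(q).as_matrix()
def proj(X):
    x=Tt[:3,:3].T@(R.T@(X-p)-Tt[:3,3])
    K=np.array([[c['fx'],0,c['cx']],[0,c['fy'],c['cy']],[0,0,1]])
    return cv2.projectPoints(x[None],np.zeros(3),np.zeros(3),K,np.array(c['dist_coeffs']))[0].ravel().astype(int)
for X,col in[(nose0+.013*Z,(255,0,0)),(nose0+.013*Z+.016*n,(255,255,0)),(nose0+.013*Z-.016*n,(255,255,0)),(nose0-.024*a,(0,255,0)),(nose0+.115*a+.013*Z,(255,0,255))]:
    u=proj(X);print(u);cv2.circle(im,tuple(int(v) for v in u),3,col,-1)
cv2.imwrite("pics/w1.png",im);print(arm.read_time(),p,arm.read_joint_positions(),arm.read_opening())
```

```text
[259 230]
[236 230]
[283 231]
[259 259]
[260  58]
3.7417 [ 0.406 -0.128  0.184] [-0.11   0.5    0.589  2.304 -1.065  0.436 -0.038] 0.6729603563304424
```

View pics/w1.png

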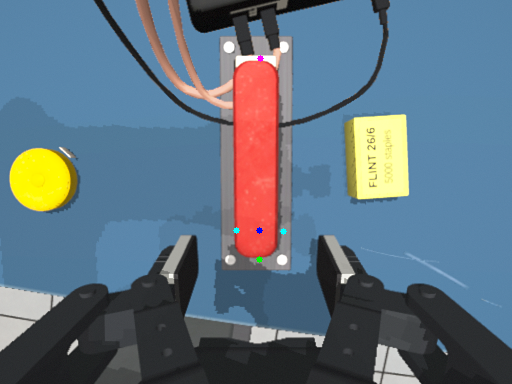

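The projected points match the picture: the nose is about 2 px (1.3 mm) to the left of the estimate, and the box is clear. I'll correct for that, descend, grip and lift a little.

```bash
sed -i 's/nose0=np.array(\[.417,-.127/nose0=np.array([.417,-.1258/' h.py
python3 - <<'E'
from h import *
np.set_printoptions(precision=3,suppress=True)
t=np.radians(12)
arm.line_to(pose(nose0,t,-1)[0],velocity=.08,ori=pose(nose0,t,-1)[1])
print(arm.read_ft_force())
arm.move_gripper(0,30)
print(arm.read_opening(),arm.read_finger_force(),arm.read_ft_force())
for th in(.15,.3):
    arm.line_to(pose(nose(th),t,-1)[0],velocity=.06)
    print(th,arm.read_tool_pos(),arm.read_ft_force(),arm.read_wrist_torque(),arm.read_opening(),arm.read_time())
cv2.imwrite("pics/w2.png",snapshot("scene"))
E
```

```text
Traceback (most recent call last):
station.MotionError: the arm cannot follow that straight line within its joint ranges
```

Run:
```python
from h import *
np.set_printoptions(precision=2,suppress=True)
for s in(1,-1):
  for t in(0,5,8,12):
    print(s,t)
    for p in[nose0+.09*Z,nose0+.045*Z,nose0,nose(.6),nose(1.25)]:
        print(arm.ik(*pose(p,np.radians(t),s)))
```

```text
1 0
[ 0.65  0.54 -0.58  2.14  0.52  0.6   1.41]
[ 0.52  0.6  -0.39  2.18  0.52  0.45  1.43]
[ 0.38  0.67 -0.2   2.21  0.45  0.29  1.51]
[ 0.49  0.59 -0.39  2.1   0.43  0.53  1.5 ]
[ 0.56  0.62 -0.58  1.91  0.49  0.75  1.41]
1 5
[ 0.68  0.52 -0.58  2.2   0.56  0.48  1.39]
[ 0.54  0.58 -0.4   2.24  0.6   0.33  1.36]
[ 0.41  0.66 -0.2   2.27  0.6   0.16  1.37]
[ 0.52  0.57 -0.39  2.17  0.47  0.4   1.47]
[ 0.58  0.59 -0.58  1.98  0.51  0.63  1.4 ]
1 8
[ 0.57  0.47 -0.39  2.24  0.37  0.35  1.6 ]
[ 0.42  0.55 -0.2   2.28  0.27  0.19  1.71]
[ 0.42  0.66 -0.21  2.31  0.93  0.09  1.06]
[ 0.53  0.56 -0.4   2.2   0.51  0.33  1.45]
[ 0.6   0.58 -0.58  2.01  0.54  0.55  1.38]
1 12
[ 0.59  0.46 -0.39  2.29  0.39  0.25  1.6 ]
[ 0.45  0.55 -0.2   2.33  0.23  0.08  1.77]
[ 1.    0.97 -1.15  2.34  1.6   0.78  0.42]
[ 0.55  0.55 -0.4   2.25  0.61  0.22  1.36]
[ 0.49  0.53 -0.39  2.07  0.35  0.4   1.58]
-1 0
[-0.27  0.59  0.77  2.17 -0.71  0.65 -0.42]
[-0.22  0.68  0.7   2.2  -0.86  0.56 -0.28]
[-0.15  0.75  0.6   2.23 -1.03  0.47 -0.13]
[-0.26  0.67  0.73  2.13 -0.78  0.63 -0.39]
[-0.29  0.67  0.75  1.94 -0.64  0.79 -0.61]
-1 5
[-0.23  0.56  0.73  2.23 -0.84  0.56 -0.28]
[-0.14  0.63  0.61  2.26 -1.02  0.46 -0.12]
[-0.03  0.71  0.45  2.29 -1.23  0.34  0.08]
[-0.21  0.63  0.68  2.19 -0.91  0.55 -0.25]
[-0.29  0.64  0.74  2.   -0.75  0.7  -0.49]
-1 8
[-0.19  0.53  0.69  2.26 -0.92  0.51 -0.19]
[-0.08  0.61  0.53  2.3  -1.13  0.4   0.01]
[ 0.17  0.66  0.17  2.32 -1.32  0.17  0.17]
[-0.17  0.61  0.62  2.22 -1.01  0.49 -0.15]
[-0.27  0.62  0.73  2.04 -0.83  0.65 -0.41]
-1 12
[-0.11  0.5   0.59  2.31 -1.07  0.43 -0.04]
[ 0.07  0.57  0.34  2.34 -1.33  0.28  0.21]
[ 1.    0.97 -1.15  2.34  1.6   0.78 -2.72]
[-0.08  0.57  0.51  2.27 -1.16  0.4   0.01]
[-0.24  0.59  0.68  2.09 -0.93  0.57 -0.3 ]
```

Run:
```python
from h import *
np.set_printoptions(precision=3,suppress=True)
arm.movep(*pose(nose0+.08*Z,0,-1))
arm.line_to(pose(nose0,0,-1)[0],velocity=.08)
print(arm.read_tool_pos(),arm.read_ft_force())
arm.move_gripper(0,30)
print(arm.read_opening(),arm.read_finger_force(),arm.read_ft_force())
for th in(.15,.3):
    arm.line_to(pose(nose(th),0,-1)[0],velocity=.06)
    print(th,arm.read_tool_pos(),arm.read_ft_force(),arm.read_wrist_torque(),arm.read_opening(),arm.read_time())
cv2.imwrite("pics/w2.png",cv2.resize(snapshot("scene")[60:260,100:360],None,fx=2.5,fy=2.5))
```

```text
[ 0.417 -0.126  0.095] [0.522 0.604 0.859]
0.37248407193582866 31.026227697730064 [-0.972  2.005  5.947]
0.15 [ 0.419 -0.125  0.112] [-2.81   1.045 -1.262] [0.294 0.619 0.013] 0.37107537852752986 6.1
0.3 [ 0.424 -0.124  0.128] [-4.817  1.778 -0.144] [0.333 1.28  0.058] 0.37160629126931527 6.5417
```

View pics/w2.png

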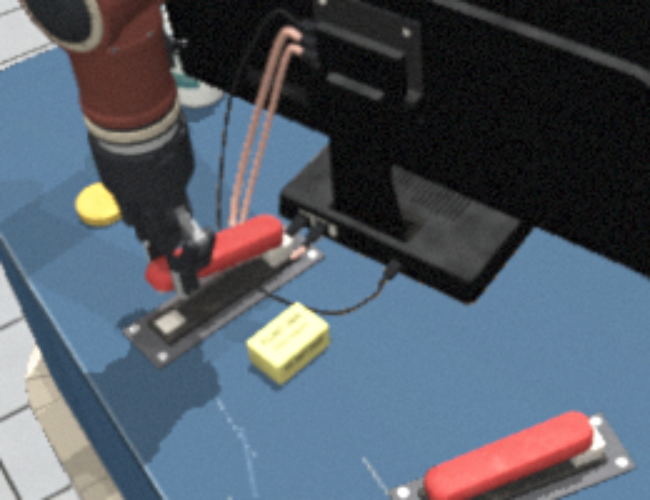

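The arm is lifting in the grip (red arm raised at about (215,250) in the crop). I'll continue along the arc to the stop.

Run:
```python
from h import *
np.set_printoptions(precision=3,suppress=True)
def go(th,v):
    t=np.radians(min(8,10*th)); p,q=pose(nose(th),t,-1)
    arm.line_to(p,velocity=v,ori=q); f=arm.read_ft_force()
    print(round(th,2),f,arm.read_wrist_torque(),arm.read_finger_force(),arm.read_time()); return f
for th in(.45,.6,.75,.9,1.03,1.13):
    if np.linalg.norm(go(th,.06))>40: break
else:
    for th in np.arange(1.16,1.30,.02):
        if np.linalg.norm(go(th,.03))>28: break
cv2.imwrite("pics/w3.png",cv2.resize(snapshot("scene")[60:260,100:360],None,fx=2.5,fy=2.5))
```

```text
0.45 [-7.154  2.204  2.811] [0.366 1.518 0.092] 31.477723717689514 7.0
0.6 [-7.39   1.664  3.164] [0.394 1.826 0.076] 31.755469869822264 7.425
0.75 [-9.11   2.245  6.468] [0.436 2.071 0.113] 32.01665382832289 7.85
0.9 [-9.95   2.884  9.293] [0.51  2.126 0.072] 32.47794715814962 8.2833
1.03 [-9.32   4.243 11.51 ] [0.666 2.023 0.072] 33.18311396520585 8.6833
1.13 [-8.035  4.469 13.465] [0.79  1.7   0.113] 33.85176798590692 9.025
1.16 [-6.22   4.9   12.253] [0.794 1.747 0.075] 34.1040546214208 9.2917
1.18 [-7.36   3.533 12.35 ] [0.883 1.72  0.133] 34.26646672535753 9.5417
1.2 [-6.943  3.59  12.123] [0.83  1.661 0.054] 34.41378192816046 9.7917
1.22 [-6.796  3.676 12.325] [0.822 1.65  0.069] 34.58568973655929 10.0417
1.24 [-7.185  4.247 11.645] [0.758 1.819 0.104] 34.63036916014971 10.2917
1.26 [-11.503   3.034  13.186] [0.605 2.386 0.154] 34.73444231960457 10.5417
1.28 [-15.517   2.63   15.948] [0.406 3.152 0.149] 34.87675922893686 10.7917
1.3 [-18.528   2.507  16.512] [0.307 3.942 0.178] 35.057620011793915 11.0417
```

View pics/w3.png

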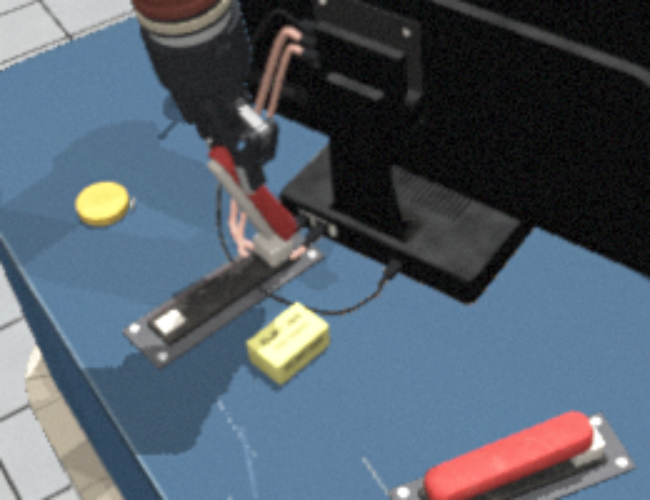

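Run:
```python
from h import *
np.set_printoptions(precision=3,suppress=True)
arm.move_gripper(.7)
print(arm.read_opening(),arm.read_ft_force())
p=arm.read_tool_pos()
p=p-.03*a+.05*Z; arm.line_to(p,velocity=.08)
print(arm.read_ft_force())
p=p+.07*Z; arm.line_to(p,velocity=.12)
q=arm.read_joint_positions(); q=np.array(q); q[0]-=.6; arm.move_j(q)
print(arm.read_ft_force(),arm.read_tool_pos(),arm.read_time())
cv2.imwrite("pics/w4.png",cv2.resize(snapshot("scene")[60:260,100:360],None,fx=2.5,fy=2.5))
```

```text
0.7002915254531783 [ 0.276 -0.378 -0.067]
[ 0.548 -0.263 -0.941]
[-0.061  0.36   0.573] [0.46  0.171 0.316] 14.2167
```

View pics/w4.png

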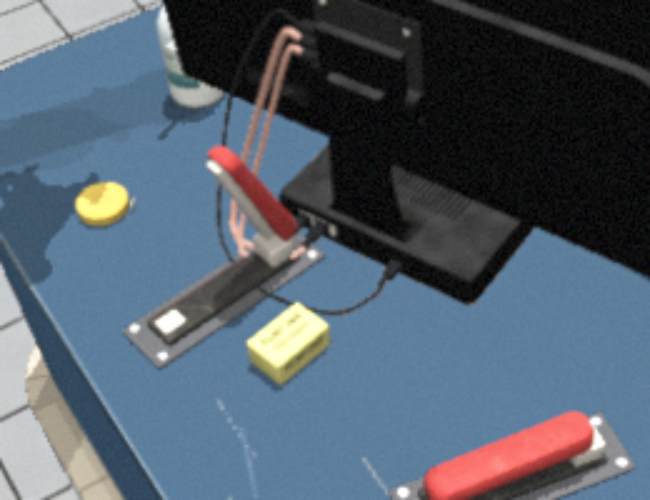

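The arm stands open by itself (tip at crop (215,155)), the box hasn't moved and the other stapler is shut. I'll check the angle in numbers.

Run:
```python
from h import *
c=camera_info("scene");K=np.array([[c['fx'],0,c['cx']],[0,c['fy'],c['cy']],[0,0,1]])
for th in(1.0,1.1,1.16,1.22,1.28):
    X=[]
    for u,w in((-.139,.003),(-.137,.024)):
        X.append(hinge+a*(u*np.cos(th)+w*np.sin(th))+Z*(-u*np.sin(th)+w*np.cos(th)))
    P=cv2.projectPoints(np.array(X),cv2.Rodrigues(np.array(c['R']))[0],np.array(c['t']),K,np.array(c['dist_coeffs']))[0][:,0]
    print(th,((P-[100,60])*2.5).round())
```

```text
1.0 [[191. 181.]
 [207. 162.]]
1.1 [[201. 168.]
 [219. 150.]]
1.16 [[208. 161.]
 [226. 143.]]
1.22 [[215. 154.]
 [234. 137.]]
1.28 [[222. 147.]
 [242. 132.]]
```

Run:
```python
from h import *
outs=[]
for nme,(r0,c0) in(("scene",(105,165)),("top",(150,140))):
    c=camera_info(nme);K=np.array([[c['fx'],0,c['cx']],[0,c['fy'],c['cy']],[0,0,1]])
    im=snapshot(nme);k=6
    b=cv2.resize(im[r0:r0+90,c0:c0+65],None,fx=k,fy=k,interpolation=cv2.INTER_CUBIC)
    for th,col in((1.08,(0,255,255)),(1.22,(0,255,0))):
      for sgn in(1,-1):
        X=[hinge+a*(u*np.cos(th)+w*np.sin(th))+Z*(-u*np.sin(th)+w*np.cos(th))+sgn*.016*n for u,w in((.0,0),(-.139,0),(-.139,.026),(0.0,.026))]
        P=cv2.projectPoints(np.array(X),cv2.Rodrigues(np.array(c['R']))[0],np.array(c['t']),K,np.array(c['dist_coeffs']))[0][:,0]
        cv2.polylines(b,[((P-[c0,r0]+.5)*k).astype(int)],True,col,1)
    outs.append(b)
cv2.imwrite("pics/ov.png",np.hstack(outs))
```

```text
(no output)
```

View pics/ov.png

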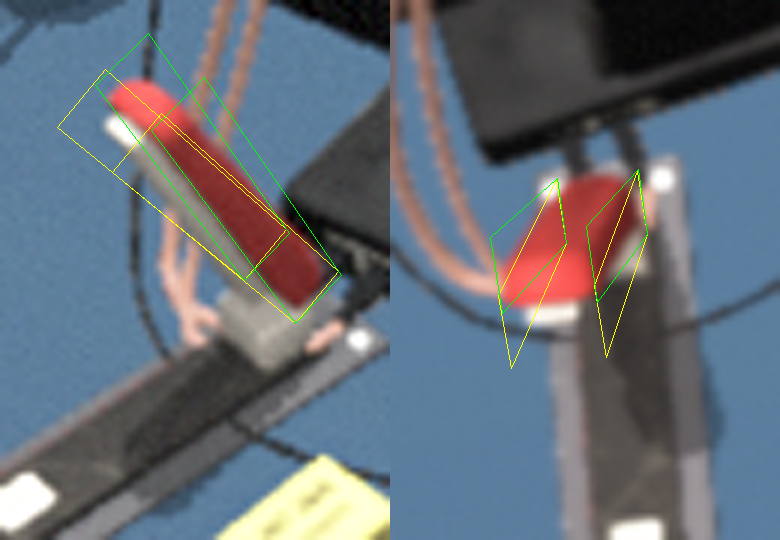

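Run:
```python
from h import *
f=lambda s,t:tri((140+(t[0]-390)/6-.5,150+t[1]/6-.5),(165+s[0]/6-.5,105+s[1]/6-.5))
for nm,s,t in(("white tip mid",(120,131),(553,316)),("red/white boundary mid",(125,116),(548,303)),("red rear",(300,300),(632,250))):
    X,e=f(s,t);d=X-hinge;print(nm,X.round(4),round(e,4),"ang",np.arctan2(d[2],-d@a),"r",np.hypot(d[2],d@a))
```

```text
white tip mid [ 0.4818 -0.1147  0.1482] 0.0005 ang 1.1814969959438784 r 0.12995848486811543
red/white boundary mid [ 0.4853 -0.1136  0.1525] 0.0008 ang 1.2195496222445612 r 0.13262696074147448
red rear [ 0.5306 -0.1226  0.0384] 0.0061 ang 1.359950576542627 r 0.010596004323582611
```

Triangulation puts the red/white seam at 1.22 rad, so the arm is fully open at its stop. I'm handing the job in.

```bash
python3 -c "
from station import ticket
print(ticket.finish_job())"
```

```text
the job is handed in; nothing more can be done
None
```

The empty stapler's arm is fully open at its stop (about 1.22 rad from the camera images) and stays open by itself; the other stapler is still shut, the staples box has not moved, and the job was handed in after about 14 s of robot time.

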